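# Hold the dusting stencil over two cream pastries

### The arm

A 6-joint arm with a two-finger parallel gripper is mounted at the origin on a cart in front of the work surface, level with it; the furniture and walls round the work are solid. World frame = base frame: x ahead of the robot, y to its left, z up, the work surface at z = 0. Lengths are in m, angles in rad, forces in N, time in s.
With the tool pointing down it reaches from about 0.425 to 0.95 m from the base axis. Payload 14.7 kg.
Tool frame: the origin (TCP) lies at the centre of the arm's flange, where the gripper is bolted on; the fingertips stand 173 mm ahead of it and the grasp point (between the pads) lies 155 mm ahead of it; z points along the fingers, x is the direction in which the jaws open and shut, and the axes are right-handed (so a half turn about z gives the same grasp; the last joint's range is limited). The gripper opens to 85 mm and grips with 20 to 120 N. Pads are 22 mm wide; open, the fingers measure 114 mm over their backs; the gripper's body (76 mm by 85 mm) begins 54 mm behind the grasp point. The pads swing forward as they close: fully open they stand 13 mm farther back than shut.
Start: joints at [1.296, 0.48, 1.596, -0, 1.065, -0.047], TCP at [0.147, 0.633, 0.405] pointing down, gripper open.
Joint ranges: [-2.75, 2.75], [-0.82, 2.05], [0.23, 2.67], [-1.56, 4.7], [0.09, 2.69], [-2.92, 2.92]. Speed limits (rad/s): [1.89, 1.89, 2.39, 3.01, 3.01, 3.01].

### API

Orientations are given as a 3x3 rotation matrix whose columns are the frame's x, y, z axes.
In Python, from rig import get_state, viewer, ctrl gives the robot as it stands. The module is installed in compiled form; this text tells all that it offers.
- The arm moves only by the tool step_arm, never from a script. Its argument "series" is a list of rows, each a list of 3 entries, a list of its own where there are three numbers: the turn, a rotation vector about the tool's x, y, z in degrees, then the shift along the tool's x, y, z in m, then the finger opening in m, from 0 to 0.0854. A call has 1 to 10 rows; each row is the pose to reach, as a shift and turn from the pose commanded when the call began, along the tool's axes at that moment; what a row does not reach only later rows make up. A row lasts 1/8 s, in which the tool goes at most 62.5 mm and 10.7 degrees, less where a joint would pass 70% of its speed; a pose out of reach is approached as far as the arm can. A call with a gripper value outside its range is refused whole. The fingers move at their own pace and stop on an object; "grip_force" is the grip in N (left out, the last holds). Time passes only in rows, so rows that repeat a pose let the fingers close. It gives the time, the measured TCP pose, the force and the opening at its end, in the units of the state.
- get_state(): the state, without advancing time (a new reading comes with each control period).
- viewer.grab_frame(name): name is "scene" or "side" or "wrist"; returns the picture (420x560x3 uint8, blue, green, red); there is no depth.
- viewer.get_calibration(name): a dict with "fx", "fy", "cx", "cy" (pixels), "pose" (4x4, takes a point from camera to world coordinates); the wrist camera has in their place "tool_from_camera" (4x4, takes a point from camera to tool coordinates, whose origin is the TCP and whose axes are the tool frame's). Camera axes: x right, y down, z forward; pixel columns grow to the right and rows downward; lengths in m; the calibration is good to about 2 mm. The wrist camera is an equidistant fisheye: a pixel r from the principal point sees the ray r / f radians off the axis. A picture is of the moment at which its call begins: read the wrist's pose just before it. get_calibration takes no time and is no camera call.
- ctrl.sign_off(): hands the job in, once; it reports no verdict.
The state is a dict: "clock": time; "joint_pos": joint angles; "qvel": joint speeds; "joint_efforts": joint torques, N m; "eef_pos": TCP position; "eef_rot": TCP orientation; "ft_force": force on the tool from outside, world axes, zero at the start; "ft_torque": the same for the moment, N m; "finger_gap": finger opening in m.
Only numpy, scipy, OpenCV 4.12 (cv2) and the standard library are available. Lean on these libraries where they do the work, as an engineer would, in place of code of your own. Each camera call takes 0.05 s, during which the arm holds its last target.

### The job

Take the double flower stencil by its black handle, lift it out of its wire stand and carry it across, clear of the carton that stands in the way, to the two cream-topped bun halves on the gold cake board. Stop with it held level and still just above them, one flower centred over each cream swirl, about a centimetre above the tips and never touching the cream, so that I can dust sugar through it; finish while still holding it there. Leave the pastries and everything else where they stand.

Things in the scene. Friction and masses are not known exactly. Their poses are not given: they have to be found in the camera images.
- stencil: Double dusting stencil: a flat rectangular stainless sheet 108 (x) x 214 (y) x 2.5 mm (z) with two five-petal flower cut-outs, and a black handle on a cranked steel neck at the middle of its -x long side. Loose, 0.09 to 0.14 kg, and heavier on the sheet's side of the grip, so grip it firmly (30 N or more). Origin: centre of the sheet's underside; x points away from the handle, z up, out of the handle's side.
- stencil_grip (a point): Centre of the stencil's black handle, a bar 82 mm long (along the stencil's x), 22 mm wide (y) and 16 mm high; it lies 108 mm behind the sheet's centre (-x) and 38 mm above the sheet's underside. Axes as the stencil's.
- flower_l (a point): Centre of one flower, at the sheet's underside, 52 mm from the sheet's centre along the stencil's +y. A flower is 68 mm across.
- flower_r (a point): Centre of the other flower, at the sheet's underside, 52 mm from the sheet's centre along the stencil's -y.
- stand: Steel wire stand over a low white tray, about 130 x 238 mm, 70 mm high, fixed. The stencil lies in it level, its underside 45 mm above the table and its axes along the stand's, between upturned wire guides that end 71 mm above the table with 2 mm play: it must be lifted straight up by 30 mm before it is moved sideways. Origin: centre of the foot on the table; the stencil's handle sticks out on its -x side. The stand and the cake board can be on either side of the carton.
- board: Gold cake board 116 (x) x 232 (y) x 4 mm, flat on the table, fixed. Origin: centre of its underside; the two pastries stand side by side along its y, about 52 mm either side of its centre.
- cream_a: Cut choux bun half with a piped cream swirl in its middle, 91 mm across, 40 mm high to the swirl's tip, loose, 40 g, on the board's +y half. Origin: centre of its underside.
- cream_a_tip (a point): Tip of the cream swirl of cream_a, 40 mm above its underside (44 mm above the table).
- cream_b: The same kind of cream-topped bun half on the board's -y half. Origin: centre of its underside.
- cream_b_tip (a point): Tip of the cream swirl of cream_b, 40 mm above its underside (44 mm above the table).
- carton: Light open cardboard bakery box, loose, between stand and board: 140 mm across (its x), body 150 mm long (its y from -37 to +113 mm) and 76 mm high, with open flaps that reach out to -113 mm at its -y end, which faces the robot. Origin: on its underside.
- dredger: Steel sugar dredger with a side handle, 68 mm across and 96 mm tall, loose, behind the carton. Origin: centre of its foot.
- bun: Plain brown choux bun 93 x 88 x 46 mm, loose, behind the carton. Origin: centre of its underside.

How it is judged:
On the way:
1. the stencil is held by the gripper, lifted clear of its stand (contact force between the fingers and stencil above 1 N and contact force between stencil and stand below 0.05 N and height (world z) of each of flower_l, flower_r above 0.075 m), for 0.2 s.
At the end, for the whole second after the job is handed in: Stencil held by the gripper, still, level within 8 deg, each flower centre within 10 mm (xy) of its own cream tip and its underside 3 to 22 mm above the tips, touching nothing but the fingers; pastries moved under 6 mm, carton, dredger and bun under 15 mm (contact force between the fingers and stencil above 1 N and ((horizontal distance between flower_l and cream_a_tip below 0.01 m and horizontal distance between flower_r and cream_b_tip below 0.01 m) or (horizontal distance between flower_l and cream_b_tip below 0.01 m and horizontal distance between flower_r and cream_a_tip below 0.01 m)) and height (world z) of flower_l between 0.047 and 0.066 m and height (world z) of flower_r between 0.047 and 0.066 m and angle between stencil's own z axis and vertical below 0.14 rad and linear speed of stencil below 0.02 m/s and angular speed of stencil below 0.15 rad/s and contact force between stencil and cream_a below 0.02 N and contact force between stencil and cream_b below 0.02 N and contact force between stencil and carton below 0.02 N and distance of each of cream_a, cream_b from where it was at the start of the episode below 0.006 m and distance of each of carton, dredger, bun from where it was at the start of the episode below 0.015 m); the arm keeps its last pose, push and grip.
It fails at once if the stencil touches the cream or the pastries (contact force between stencil and cream_a above 0.05 N or contact force between stencil and cream_b above 0.05 N).
It fails at once if a pastry is pushed about (distance of any of cream_a, cream_b from where it was at the start of the episode above 0.006 m).
It fails at once if the carton, the dredger or the bun is knocked out of its place (distance of any of carton, dredger, bun from where it was at the start of the episode above 0.015 m or angle between dredger's own z axis and vertical above 0.4 rad).
It also fails if it takes over 45 s, if anything falls off the work surface, if the arm or the gripper's body presses on something with over 40 N, if the wrist force passes 120 N, or if a joint passes its speed limit or range.

## Working session

There is one attempt and no reset: what is moved stays moved. The work goes in short steps, Python scripts to look and compute and a tool call to move; the robot and the scene stay as the last step left them, time stands still between calls to the robot, and variables do not carry over. Pictures are saved under pics/ and viewed, and the job is handed in when it is done.

Besides the shell and the picture viewer there is one more tool, called after ">>>" as name([rows], argument=value, ...), one row to a line, values as JSON. step_arm: Moves the arm, as the interface text tells. Its arguments: {"type":"object","properties":{"series":{"type":"array"},"grip_force":{"type":"number"}},"required":["series"]}

```bash
mkdir -p pics; ls
python3 - <<'E'
from rig import get_state, viewer, ctrl
import cv2,numpy as np
np.set_printoptions(precision=4,suppress=True)
s=get_state();print(s)
for n in ["scene","side","wrist"]:
    print(n,viewer.get_calibration(n)); cv2.imwrite(f"pics/{n}0.png",viewer.grab_frame(n))
E
```

```text
pics
{'clock': 0.0, 'joint_pos': array([ 1.2964,  0.4809,  1.5969,  0.    ,  1.0651, -0.0466]), 'qvel': array([-0.001 , -0.0014, -0.0011, -0.0003, -0.0005,  0.0006]), 'joint_efforts': array([  0.0047, -95.0653, -43.019 ,   0.0004,   0.012 ,   0.    ]), 'eef_pos': array([0.1467, 0.633 , 0.404 ]), 'eef_rot': array([[ 0.2258,  0.9742, -0.0003],
       [ 0.9742, -0.2258, -0.0012],
       [-0.0013, -0.0001, -1.    ]]), 'ft_force': array([ 0.0361, -0.3801, -0.47  ]), 'ft_torque': array([ 0.0362,  0.008 , -0.018 ]), 'finger_gap': 0.08492739445885342}
scene {'fx': 480.2007851898968, 'fy': 480.2007851898968, 'cx': 274.85318702781154, 'cy': 210.68912784417546, 'pose': array([[ 0.6481, -0.5102,  0.5653, -0.1335],
       [-0.7613, -0.417 ,  0.4965, -0.5908],
       [-0.0176, -0.7522, -0.6587,  0.8662],
       [ 0.    ,  0.    ,  0.    ,  1.    ]])}
side {'fx': 437.81479717828637, 'fy': 437.81479717828637, 'cx': 278.9908016121393, 'cy': 214.45387697977057, 'pose': array([[ 0.8393, -0.1693,  0.5166, -0.0661],
       [-0.5432, -0.3002,  0.7841, -0.9512],
       [ 0.0223, -0.9387, -0.3439,  0.4905],
       [ 0.    ,  0.    ,  0.    ,  1.    ]])}
wrist {'fx': 325.19226210127806, 'fy': 325.19226210127806, 'cx': 277.43598484564023, 'cy': 208.84954118797293, 'tool_from_camera': array([[ 1.    ,  0.001 ,  0.0009, -0.0009],
       [-0.0012,  0.9531,  0.3025, -0.0764],
       [-0.0006, -0.3025,  0.9531,  0.0314],
       [ 0.    ,  0.    ,  0.    ,  1.    ]])}
```

View pics/scene0.png

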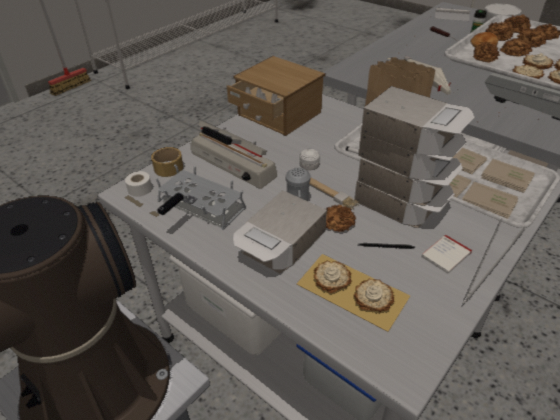

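View pics/side0.png

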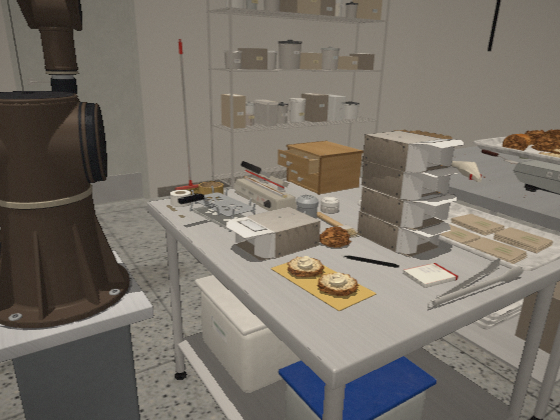

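View pics/wrist0.png

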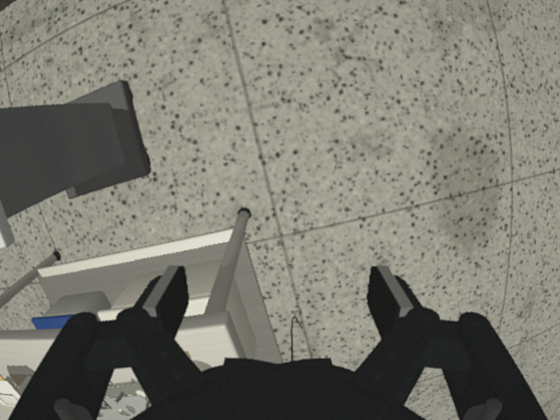

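The scene view shows the stencil on its stand at about (207,197) with its handle at (171,204). The carton is at (283,228) and the cream tips are at about (333,270) and (374,290). The wrist camera doesn't see the work yet.

```bash
cat > h.py <<'E'
import numpy as np, cv2
from rig import get_state, viewer
np.set_printoptions(precision=4,suppress=True)
def ray(n,u,v,st=None):
    c=viewer.get_calibration(n)
    x=(u-c['cx'])/c['fx'];y=(v-c['cy'])/c['fy']
    if n=='wrist':
        r=np.hypot(x,y); d=np.array([x/r*np.sin(r),y/r*np.sin(r),np.cos(r)]) if r>1e-9 else np.array([0,0,1.])
        T=np.eye(4);T[:3,:3]=st['eef_rot'];T[:3,3]=st['eef_pos'];P=T@c['tool_from_camera']
    else:
        d=np.array([x,y,1.]);P=c['pose']
    return P[:3,3],P[:3,:3]@d
def plane(n,u,v,z,st=None):
    o,d=ray(n,u,v,st);return o+d*(z-o[2])/d[2]
def proj(n,p,st=None):
    c=viewer.get_calibration(n)
    if n=='wrist':
        T=np.eye(4);T[:3,:3]=st['eef_rot'];T[:3,3]=st['eef_pos'];P=T@c['tool_from_camera']
    else: P=c['pose']
    q=P[:3,:3].T@(np.asarray(p)-P[:3,3])
    if n=='wrist':
        r=np.hypot(q[0],q[1]);t=np.arctan2(r,q[2]);k=t/max(r,1e-9)
        return np.array([c['cx']+c['fx']*k*q[0],c['cy']+c['fy']*k*q[1]])
    return np.array([c['cx']+c['fx']*q[0]/q[2],c['cy']+c['fy']*q[1]/q[2]])
E
python3 - <<'E'
from h import *
im=cv2.imread('pics/scene0.png')
def crop(n,x0,y0,w,h,k,o):
    im=cv2.imread(f'pics/{n}0.png')[y0:y0+h,x0:x0+w]
    cv2.imwrite(o,cv2.resize(im,None,fx=k,fy=k,interpolation=cv2.INTER_CUBIC))
crop('scene',130,160,130,100,6,'pics/c1.png')
crop('scene',290,240,130,90,6,'pics/c2.png')
crop('side',260,240,120,80,6,'pics/c3.png')
for a in [(333,264),(374,285)]: print(plane('scene',*a,.044))
for a in [(306,259),(338,277)]: print(plane('side',*a,.044))
print('stencil c',plane('scene',207,197,.046),'handle',plane('scene',171,204,.083))
print('carton', [plane('scene',*a,.076) for a in [(273,196),(326,210),(287,240)]])
E
```

```text
[ 0.515  -0.1953  0.044 ]
[ 0.5213 -0.3007  0.044 ]
[ 0.4956 -0.2173  0.044 ]
[ 0.503  -0.3233  0.044 ]
stencil c [0.4974 0.2051 0.046 ] handle [0.3918 0.2198 0.083 ]
carton [array([0.5856, 0.0459, 0.076 ]), array([ 0.6274, -0.0924,  0.076 ]), array([ 0.4835, -0.0845,  0.076 ])]
```

View pics/c1.png

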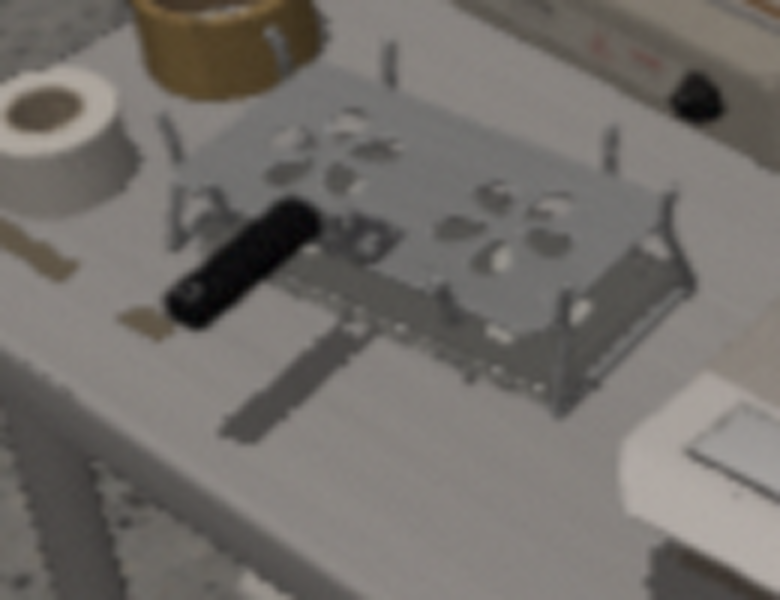

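View pics/c2.png

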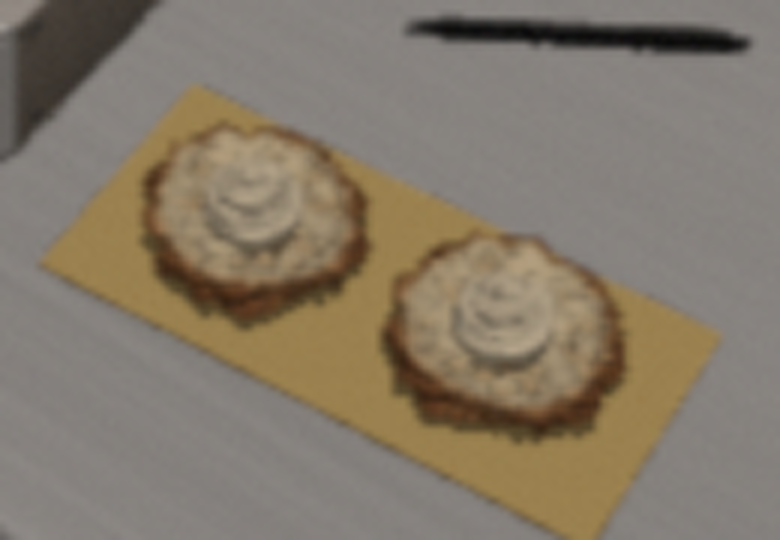

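View pics/c3.png

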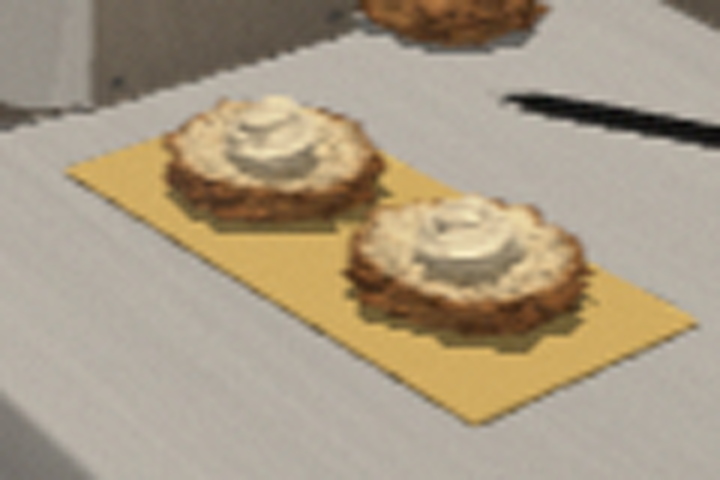

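Run:
```python
from h import *
from scipy.optimize import least_squares
for n,ps in [('scene',[(332,269.5),(374.2,288)]),('side',[(307,257),(336.7,274.2)])]:
    for p in ps: print(n,plane(n,*p,.044))
print('board corners',[plane('scene',290+a/6,240+b/6,.004)[:2] for a,b in [(195,85),(42,264),(593,545),(720,335)]])
print('board side',[plane('side',260+a/6,240+b/6,.004)[:2] for a,b in [(68,172),(475,424),(696,324)]])
fl=plane('scene',130+333/6,160+155/6,.0475);fr=plane('scene',130+508/6,160+228/6,.0475)
print(fl,fr,np.linalg.norm(fl-fr),'mid',(fl+fr)/2)
d=(fl-fr)[:2];print('yaw',np.degrees(np.arctan2(-d[0],d[1])))
h1=plane('scene',130+298/6,160+216/6,.087);h2=plane('scene',130+190/6,160+305/6,.083)
print('handle',h1,h2,(h1+h2)/2,np.degrees(np.arctan2(*(h1-h2)[[1,0]])))
```

```text
scene [ 0.4998 -0.2033  0.044 ]
scene [ 0.5143 -0.3055  0.044 ]
side [ 0.504  -0.2098  0.044 ]
side [ 0.5088 -0.312   0.044 ]
board corners [array([ 0.5569, -0.1373]), array([ 0.4425, -0.148 ]), array([ 0.4657, -0.3766]), array([ 0.5775, -0.3655])]
board side [array([ 0.4419, -0.1522]), array([ 0.4626, -0.3791]), array([ 0.5752, -0.3696])]
[0.4921 0.2853 0.0475] [0.5063 0.1846 0.0475] 0.10174604592893756 mid [0.4992 0.2349 0.0475]
yaw 8.036447702474998
handle [0.4241 0.2228 0.087 ] [0.3597 0.2175 0.083 ] [0.3919 0.2202 0.085 ] 4.701502613054702
```

>>> step_arm([
  [[0, 0, -20], [-0.346, 0.335, 0], 0.0854],
  [[0, 0, -20], [-0.346, 0.335, 0], 0.0854],
  [[0, 0, -20], [-0.346, 0.335, 0], 0.0854],
  [[0, 0, -20], [-0.346, 0.335, 0], 0.0854],
  [[0, 0, -20], [-0.346, 0.335, 0], 0.0854],
  [[0, 0, -20], [-0.346, 0.335, 0], 0.0854],
  [[0, 0, -20], [-0.346, 0.335, 0], 0.0854],
  [[0, 0, -20], [-0.346, 0.335, 0], 0.0854],
  [[0, 0, -20], [-0.346, 0.335, 0], 0.0854],
  [[0, 0, -20], [-0.346, 0.335, 0], 0.0854],
], grip_force=80)

```text
clock: 1.4
eef_pos: [0.3949, 0.2206, 0.4046]
eef_rot: [[-0.12, 0.993, -0.0], [0.993, 0.12, 0.0], [0.0, -0.0, -1.0]]
ft_force: [-0.5, 0.3, -0.6]
finger_gap: 0.0852
```

Run:
```python
from h import *
s=get_state();im=viewer.grab_frame('wrist');print(s['clock'],s['eef_pos'],s['eef_rot'],s['joint_pos'],np.abs(s['qvel']).max())
np.savez('w1.npz',**{k:s[k] for k in ['eef_pos','eef_rot']});cv2.imwrite('pics/w1.png',im)
```

```text
1.4 [0.3949 0.2206 0.4046] [[-0.12    0.9928 -0.0003]
 [ 0.9928  0.12    0.0001]
 [ 0.0002 -0.0003 -1.    ]] [ 0.4423  0.2034  2.0298  0.0003  0.9085 -1.249 ] 0.025226788291347852
```

View pics/w1.png

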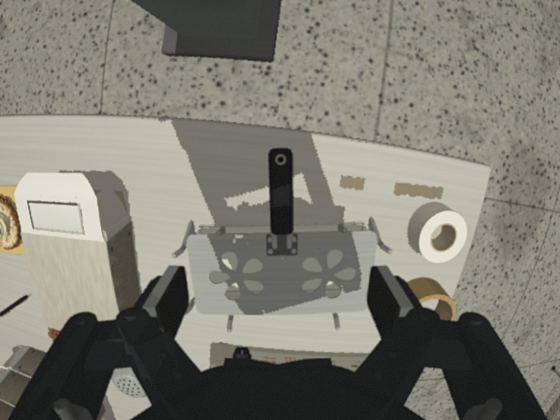

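The wrist view shows the handle from (281,148) to (282,234). The flowers are at about (236,274) and (328,272), and the carton's flap end is on the left.

Run:
```python
from h import *
s=np.load('w1.npz');im=cv2.imread('pics/w1.png')
cv2.imwrite('pics/w1c.png',cv2.resize(im[140:330,170:390],None,fx=3.5,fy=3.5,interpolation=cv2.INTER_CUBIC))
W=lambda u,v,z:plane('wrist',u,v,z,s)
fl,fr=W(328,272.5,.0475),W(236,274,.0475);print(fl,fr,np.linalg.norm(fl-fr),(fl+fr)/2,np.degrees(np.arctan2(-(fl-fr)[0],(fl-fr)[1])))
a,b=W(281,148,.091),W(281.5,234,.091);print(a,b,(a+b)/2,np.linalg.norm(a-b),np.degrees(np.arctan2((b-a)[1],(b-a)[0])))
c=[W(*p,.0475) for p in [(187,234),(376,233),(367,309),(196,314)]];print(np.array(c),np.mean(c,0))
print('carton',W(20,173,.076),W(85,172,.076),W(103,240,.076),W(20,240,.076))
```

```text
[0.4903 0.2898 0.0475] [0.5048 0.1854 0.0475] 0.10544159616326437 [0.4976 0.2376 0.0475] 7.89663950489302
[0.3522 0.2176 0.091 ] [0.4317 0.228  0.091 ] [0.3919 0.2228 0.091 ] 0.08018952854357325 7.468978692524263
[[0.4625 0.127  0.0475]
 [0.4361 0.3354 0.0475]
 [0.5377 0.3495 0.0475]
 [0.5705 0.1387 0.0475]] [0.5017 0.2376 0.0475]
carton [ 0.4051 -0.085   0.076 ] [0.3965 0.0161 0.076 ] [0.4715 0.0351 0.076 ] [ 0.4939 -0.1004  0.076 ]
```

View pics/w1c.png

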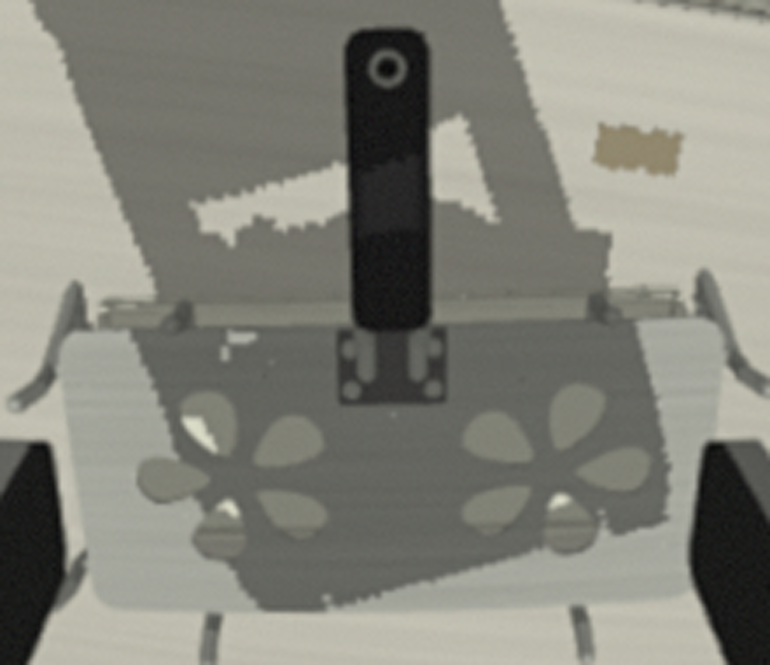

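>>> step_arm([
  [[0, 0, -0.7], [0.0023, -0.0027, 0.05], 0.0854],
  [[0, 0, -0.7], [0.0023, -0.0027, 0.1], 0.0854],
  [[0, 0, -0.7], [0.0023, -0.0027, 0.14], 0.0854],
  [[0, 0, -0.7], [0.0023, -0.0027, 0.166], 0.0854],
  [[0, 0, -0.7], [0.0023, -0.0027, 0.166], 0.0854],
])

```text
clock: 2.08
eef_pos: [0.3909, 0.2232, 0.2373]
eef_rot: [[-0.135, 0.991, -0.003], [0.991, 0.135, -0.002], [-0.001, -0.003, -1.0]]
ft_force: [-0.3, 0.1, 1.4]
finger_gap: 0.0853
```

Run:
```python
from h import *
s=get_state();im=viewer.grab_frame('wrist');print(s['clock'],s['eef_pos'],s['ft_force'])
np.savez('w2.npz',**{k:s[k] for k in ['eef_pos','eef_rot']});cv2.imwrite('pics/w2.png',im)
```

```text
2.075 [0.3909 0.2232 0.2373] [-0.3014  0.085   1.3732]
```

View pics/w2.png

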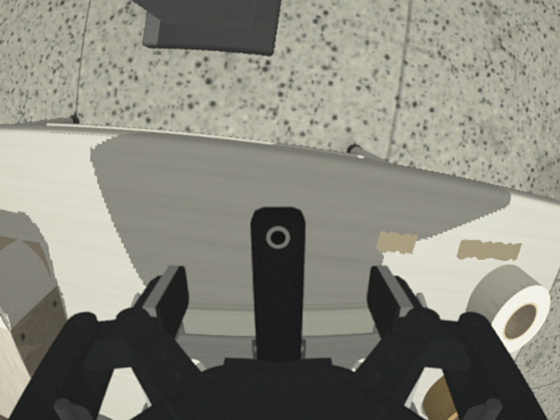

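The handle is centred between the open fingers, so I'm closing them.

>>> step_arm([
  [[0, 0, 0], [0, 0, 0], 0.0],
  [[0, 0, 0], [0, 0, 0], 0.0],
  [[0, 0, 0], [0, 0, 0], 0.0],
  [[0, 0, 0], [0, 0, 0], 0.0],
  [[0, 0, 0], [0, 0, 0], 0.0],
  [[0, 0, 0], [0, 0, 0], 0.0],
  [[0, 0, 0], [0, 0, 0], 0.0],
  [[0, 0, 0], [0, 0, 0], 0.0],
], grip_force=80)

```text
clock: 3.12
eef_pos: [0.3921, 0.2225, 0.2388]
eef_rot: [[-0.133, 0.991, 0.0], [0.991, 0.133, 0.0], [0.0, 0.0, -1.0]]
ft_force: [-1.9, 0.2, 5.9]
finger_gap: 0.0205
```

>>> step_arm([
  [[0, 0, 0], [0, 0, -0.005], 0.0],
  [[0, 0, 0], [0, 0, -0.012], 0.0],
  [[0, 0, 0], [0, 0, -0.022], 0.0],
  [[0, 0, 0], [0, 0, -0.032], 0.0],
  [[0, 0, 0], [0, 0, -0.042], 0.0],
  [[0, 0, 0], [0, 0, -0.055], 0.0],
  [[0, 0, 0], [0, 0, -0.055], 0.0],
  [[0, 0, 0], [0, 0, -0.055], 0.0],
])

```text
clock: 4.12
eef_pos: [0.3919, 0.2224, 0.2937]
eef_rot: [[-0.133, 0.991, 0.0], [0.991, 0.133, 0.0], [0.0, 0.0, -1.0]]
ft_force: [0.2, -0.4, -1.4]
finger_gap: 0.0204
```

Run:
```python
from h import *
s=get_state();im=viewer.grab_frame('scene');print(s['clock'],s['eef_pos'],s['ft_force'],s['ft_torque'],s['finger_gap'])
a=cv2.resize(im[140:260,110:280],None,fx=4.5,fy=4.5,interpolation=cv2.INTER_CUBIC);cv2.imwrite('pics/s3.png',a)
im=viewer.grab_frame('wrist');cv2.imwrite('pics/w3.png',im)
im=viewer.grab_frame('side');cv2.imwrite('pics/d3.png',cv2.resize(im[150:280,140:320],None,fx=4.2,fy=4.2,interpolation=cv2.INTER_CUBIC))
```

```text
4.125 [0.3919 0.2224 0.2937] [ 0.1768 -0.446  -1.3583] [0.028  0.0695 0.0009] 0.02044328729120878
```

View pics/s3.png

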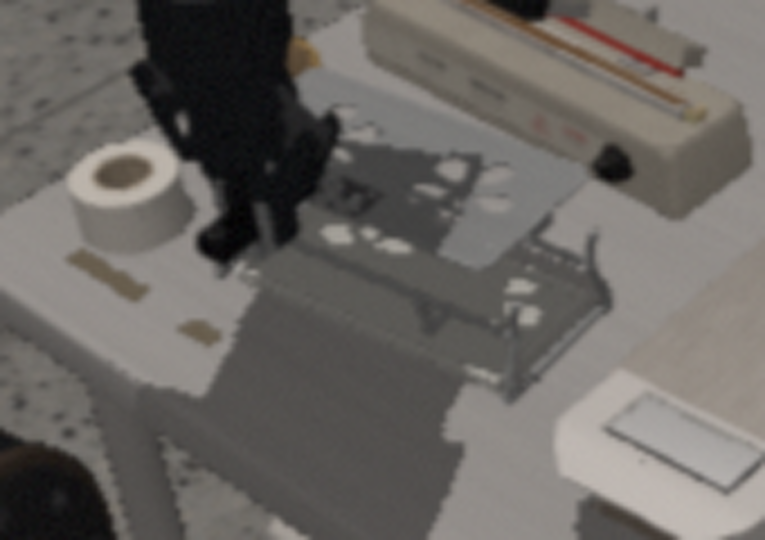

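View pics/d3.png

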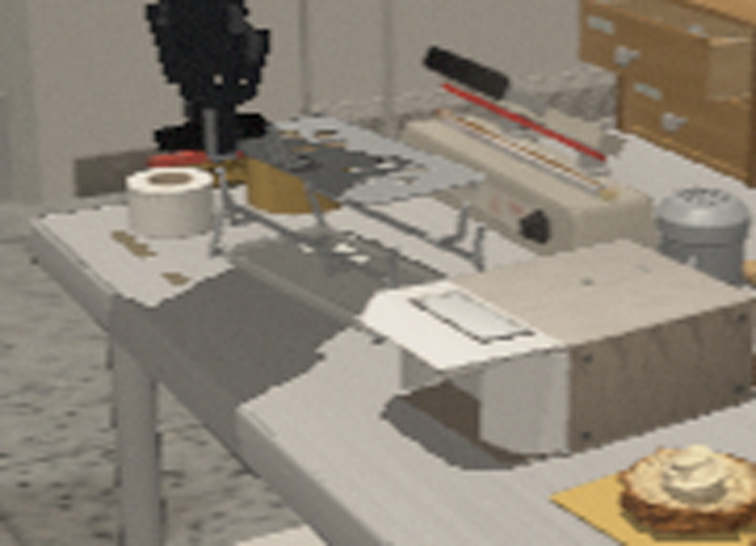

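View pics/w3.png

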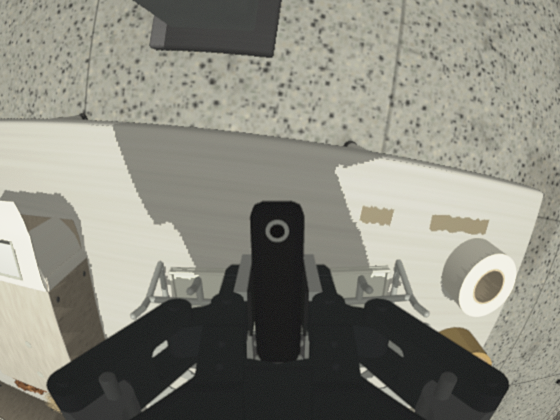

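The stencil is held, level and clear of the guides. I'm raising it and starting across above the carton, and will stop partway to look at the board.

>>> step_arm([
  [[0, 0, 0], [0, 0, -0.02], 0.0],
  [[0, 0, 0], [0, 0, -0.05], 0.0],
  [[0, 0, 0], [0, 0.004, -0.075], 0.0],
  [[0, 0, 0.5], [-0.025, 0.012, -0.086], 0.0],
  [[0, 0, 1], [-0.06, 0.02, -0.086], 0.0],
  [[0, 0, 1.5], [-0.1, 0.026, -0.086], 0.0],
  [[0, 0, 2.3], [-0.14, 0.032, -0.086], 0.0],
  [[0, 0, 2.3], [-0.175, 0.032, -0.086], 0.0],
  [[0, 0, 2.3], [-0.198, 0.032, -0.086], 0.0],
  [[0, 0, 2.3], [-0.198, 0.032, -0.086], 0.0],
])

```text
clock: 5.52
eef_pos: [0.4502, 0.0293, 0.3793]
eef_rot: [[-0.091, 0.996, -0.001], [0.996, 0.091, -0.0], [-0.0, -0.001, -1.0]]
ft_force: [-0.1, 0.2, -1.3]
finger_gap: 0.0207
```

Run:
```python
from h import *
s=get_state();im=viewer.grab_frame('wrist');print(s['clock'],s['eef_pos'],s['eef_rot'],s['finger_gap'],np.abs(s['qvel']).max())
np.savez('w4.npz',**{k:s[k] for k in ['eef_pos','eef_rot']});cv2.imwrite('pics/w4.png',im)
```

```text
5.525 [0.4502 0.0293 0.3793] [[-0.091   0.9959 -0.0007]
 [ 0.9959  0.091  -0.0001]
 [-0.0001 -0.0007 -1.    ]] 0.020658235020000772 0.035746029904238516
```

View pics/w4.png

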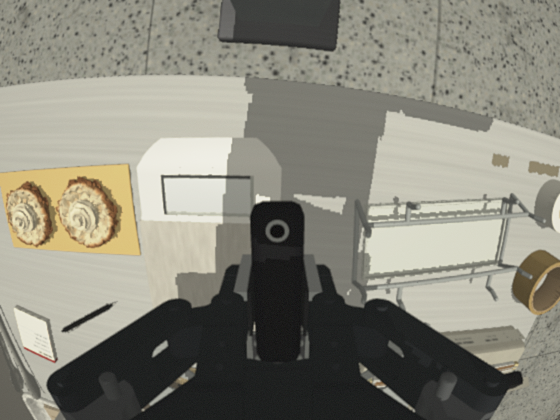

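The wrist view shows the board and both creams at the left, at about (90,215) and (27,217). I'm zooming in on them.

Run:
```python
from h import *
im=cv2.imread('pics/w4.png')
cv2.imwrite('pics/w4c.png',cv2.resize(im[155:265,0:150],None,fx=5,fy=5,interpolation=cv2.INTER_CUBIC))
```

```text
(no output)
```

View pics/w4c.png

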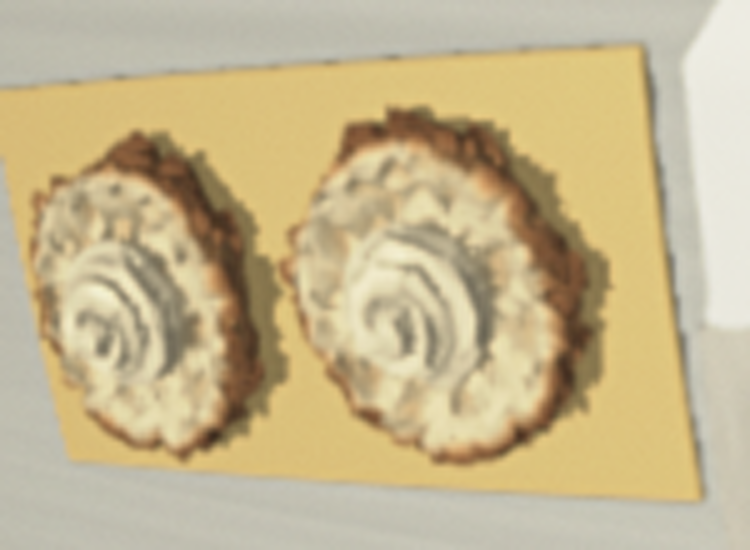

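Run:
```python
from h import *
s=np.load('w4.npz');W=lambda u,v,z:plane('wrist',u,v,z,s)
a,b=W(79,221,.042),W(20.6,222,.042)
print('tips',a,b,np.linalg.norm(a-b),(a+b)/2,np.degrees(np.arctan2(-(a-b)[0],(a-b)[1])))
for z in (.038,.044): print(z,(W(79,221,z)+W(20.6,222,z))/2)
c=[W(*p,.004)[:2] for p in [(129,164),(140.6,254.6),(14,247.4)]];print(c,np.linalg.norm(c[0]-c[1]),np.linalg.norm(c[1]-c[2]),'ctr',(c[0]+c[2])/2)
# triangulate tips using 3 views
from scipy.optimize import least_squares
for nm,P in [('a',[(332,269.5),(307,257),(79,221)]),('b',[(374.2,288),(336.7,274.2),(20.6,222)])]:
    A=np.zeros((3,3));B=np.zeros(3)
    for n,p in zip(['scene','side','wrist'],P):
        o,d=ray(n,*p,s);d/=np.linalg.norm(d);M=np.eye(3)-np.outer(d,d);A+=M;B+=M@o
    x=np.linalg.solve(A,B);print(nm,x,[proj(n,x,s)-p for n,p in zip(['scene','side','wrist'],P)])
```

```text
tips [ 0.5059 -0.1951  0.042 ] [ 0.5183 -0.2961  0.042 ] 0.10177168225003927 [ 0.5121 -0.2456  0.042 ] 7.010261150201107
0.038 [ 0.5139 -0.2491  0.038 ]
0.044 [ 0.5112 -0.2438  0.044 ]
[array([ 0.4443, -0.1433]), array([ 0.5577, -0.1332]), array([ 0.5806, -0.3624])] 0.11389576386936401 0.23038431254291925 ctr [ 0.5124 -0.2528]
a [ 0.5088 -0.1996  0.0365] [array([ 0.7303, -0.8495]), array([-1.0667,  0.7891]), array([-0.3779,  0.3681])]
b [ 0.52   -0.3018  0.0364] [array([-0.4847, -0.1701]), array([ 0.6731, -0.0189]), array([-0.0375, -0.6535])]
```

>>> step_arm([
  [[0, 0, 0], [-0.02, 0, 0], 0.0],
  [[0, 0, 0], [-0.055, -0.003, 0], 0.0],
  [[0, 0, 0], [-0.095, -0.01, 0], 0.0],
  [[0, 0, 0], [-0.135, -0.022, 0], 0.0],
  [[0, 0, -0.8], [-0.175, -0.036, 0], 0.0],
  [[0, 0, -0.8], [-0.215, -0.05, 0], 0.0],
  [[0, 0, -0.8], [-0.25, -0.062, 0], 0.0],
  [[0, 0, -0.8], [-0.275, -0.07, 0], 0.0],
  [[0, 0, -0.8], [-0.289, -0.072, 0], 0.0],
  [[0, 0, -0.8], [-0.289, -0.072, 0], 0.0],
])

```text
clock: 6.82
eef_pos: [0.4057, -0.2639, 0.3795]
eef_rot: [[-0.107, 0.994, -0.0], [0.994, 0.107, 0.0], [0.0, -0.0, -1.0]]
ft_force: [-0.2, 0.0, -2.9]
finger_gap: 0.0205
```

>>> step_arm([
  [[0, 0, 0], [0, 0, 0.015], 0.0],
  [[0, 0, 0], [0, 0, 0.04], 0.0],
  [[0, 0, 0], [0, 0, 0.065], 0.0],
  [[0, 0, 0], [0, 0, 0.08], 0.0],
  [[0, 0, 0], [0, 0, 0.08], 0.0],
  [[0, 0, 0], [0, 0, 0.08], 0.0],
])

```text
clock: 7.58
eef_pos: [0.4056, -0.2639, 0.3001]
eef_rot: [[-0.107, 0.994, 0.0], [0.994, 0.107, -0.0], [-0.0, 0.0, -1.0]]
ft_force: [0.4, 0.3, -1.9]
finger_gap: 0.0205
```

```bash
cat > look.py <<'E'
import sys
from h import *
k=sys.argv[1]
s=get_state();print(s['clock'],s['eef_pos'],s['eef_rot'],s['finger_gap'],s['ft_force'],np.abs(s['qvel']).max())
np.savez(f'w{k}.npz',**{q:s[q] for q in ['eef_pos','eef_rot']})
for n,(x,y,w,h,f) in dict(scene=(270,190,160,140,4.2),side=(240,190,160,140,4.2),wrist=(0,0,560,420,1.4)).items():
    im=viewer.grab_frame(n);cv2.imwrite(f'pics/raw_{n}{k}.png',im)
    cv2.imwrite(f'pics/{n}{k}.png',cv2.resize(im[y:y+h,x:x+w],None,fx=f,fy=f,interpolation=cv2.INTER_CUBIC))
E
python3 look.py 5
```

```text
7.575 [ 0.4056 -0.2639  0.3001] [[-0.1074  0.9942  0.0004]
 [ 0.9942  0.1074 -0.0002]
 [-0.0003  0.0003 -1.    ]] 0.02052576955346535 [ 0.4341  0.3412 -1.8729] 0.01024274885216171
```

View pics/scene5.png

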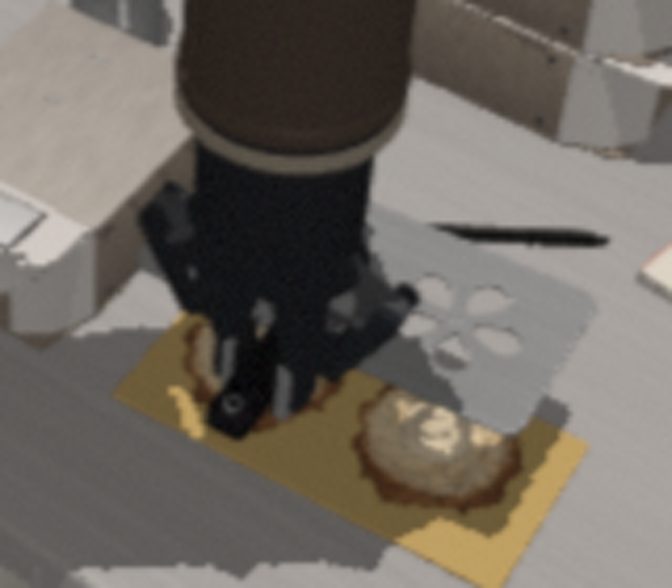

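View pics/side5.png

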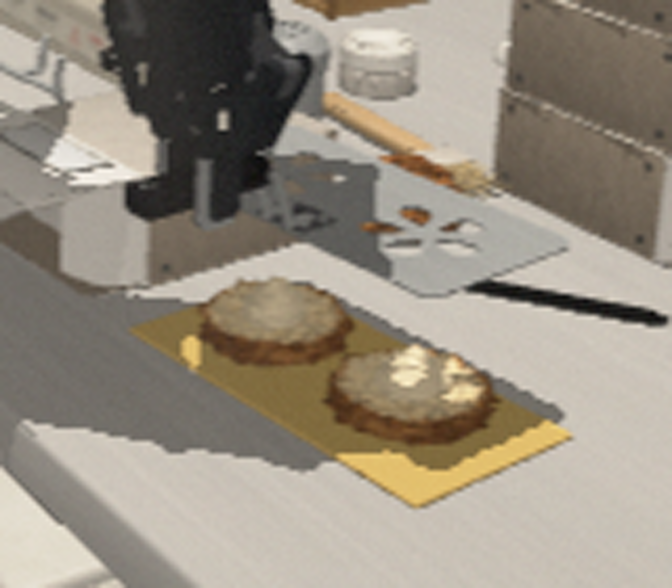

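View pics/wrist5.png

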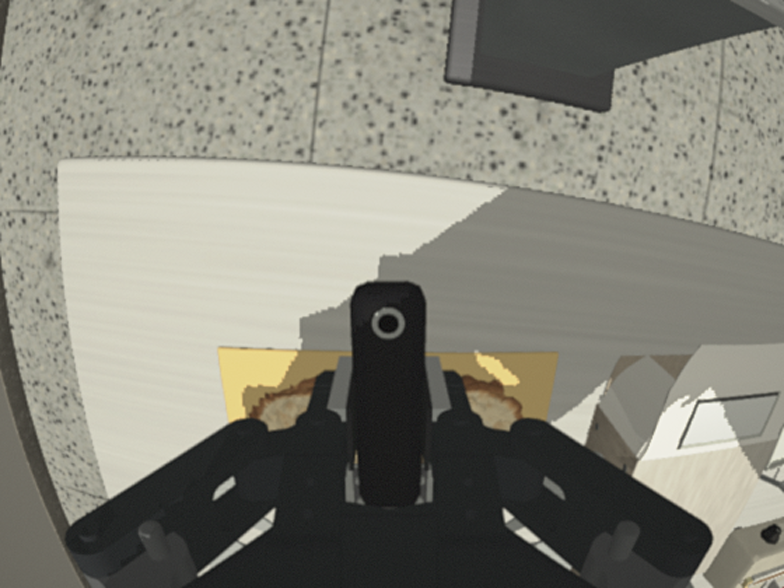

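The scene and side views show flower_r above its bun, shifted only by the remaining height. The wrist view shows the board's near corners at (156,248) and (398,251). I'm measuring flower and board in the same pictures.

Run:
```python
from h import *
s=np.load('w5.npz')
P={'scene':(270+458/4.2,190+322/4.2),'side':(240+421/4.2,190+232/4.2)}
A=np.zeros((3,3));B=np.zeros(3)
for n,p in P.items():
    o,d=ray(n,*p);d/=np.linalg.norm(d);M=np.eye(3)-np.outer(d,d);A+=M;B+=M@o
    print(n,plane(n,*p,.1088))
x=np.linalg.solve(A,B);print('flower_r tri',x,[proj(n,x)-p for n,p in P.items()])
R=s['eef_rot'];g=s['eef_pos']+.155*R[:,2]
th=np.arctan2(-R[0,0],R[1,0]);X=np.array([np.cos(th),np.sin(th)]);Y=np.array([-X[1],X[0]])
c=g[:2]+.108*X;print('model yaw',np.degrees(th),'c',c,'fl',c+.052*Y,'fr',c-.052*Y)
a=plane('wrist',557/1.4,352/1.4,.004,s);b=plane('wrist',218/1.4,347/1.4,.004,s);
print(a,b,np.linalg.norm(a-b));Yb=(a-b)[:2]/np.linalg.norm((a-b)[:2]);Xb=np.array([Yb[1],-Yb[0]])
print('board yaw',np.degrees(np.arctan2(Xb[1],Xb[0])),'ctr',(a+b)[:2]/2+.058*Xb)
for n,o,cs in [('scene',(270,190),[(115,393),(505,588),(588,447)]),('side',(240,190),[(132,330),(417,507),(572,437)])]:
    q=[plane(n,o[0]+u/4.2,o[1]+v/4.2,.004)[:2] for u,v in cs];d=(q[0]-q[1]);print(n,'board ctr',(q[0]+q[2])/2,'yaw',np.degrees(np.arctan2(-d[0],d[1])),np.linalg.norm(d),np.linalg.norm(q[1]-q[2]))
# shade spot: shadow of flower is not used
```

```text
scene [ 0.5192 -0.3054  0.1088]
side [ 0.5175 -0.3066  0.1088]
flower_r tri [ 0.5194 -0.305   0.1079] [array([-0.1485,  0.1111]), array([ 0.1585, -0.0882])]
model yaw 6.163979909326056 c [ 0.513  -0.2524] fl [ 0.5074 -0.2007] fr [ 0.5186 -0.3041]
[ 0.4426 -0.1467  0.004 ] [ 0.4637 -0.3735  0.004 ] 0.2277952033241948
board yaw 5.3035577681383215 ctr [ 0.5109 -0.2548]
scene board ctr [ 0.51   -0.2571] yaw 6.296770189721111 0.23134021124778398 0.10716976562849254
side board ctr [ 0.5089 -0.2609] yaw 5.124484495141024 0.22836109570001 0.11311000334850331
```

Run:
```python
from h import *
from scipy.optimize import least_squares
s=np.load('w4.npz');t=np.linspace(0,2*np.pi,60)
obs={'a':[('scene',0,290+np.array([142,368])/6),('side',0,260+np.array([165,385])/6),('wrist',1,155+np.array([107,462])/5)],
     'b':[('scene',0,290+np.array([384,627])/6),('side',0,260+np.array([347,588])/6),('wrist',1,155+np.array([133,457])/5)]}
sc={'scene':1,'side':1,'wrist':1}
res={}
for z in (.015,.022,.03):
  for k,O in obs.items():
    def f(x):
        out=[]
        for n,ax,e in O:
            p=np.array([proj(n,[x[0]+x[2]*np.cos(q),x[1]+x[2]*np.sin(q),z],s)[ax] for q in t])
            out+=[p.min()-e[0],p.max()-e[1]]
        return out
    r=least_squares(f,[.51,-.25 ,.045]);res[k]=r.x;print(z,k,r.x,np.round(r.fun,1))
  print((res['a']+res['b'])[:2]/2,np.linalg.norm((res['a']-res['b'])[:2]))
```

```text
Traceback (most recent call last):
  File "h.py", line 16, in proj
    c=viewer.get_calibration(n)
ValueError: time passes only in moves, steps and waits
```

```bash
sed -i 's/^def ray/import functools\n@functools.lru_cache(None)\ndef cal(n): return viewer.get_calibration(n)\ndef ray/; s/c=viewer.get_calibration(n)/c=cal(n)/' h.py
python3 - <<'E'
from h import *
from scipy.optimize import least_squares
s=dict(np.load('w4.npz'));t=np.linspace(0,2*np.pi,60)
obs={'a':[('scene',0,290+np.array([142,368])/6),('side',0,260+np.array([165,385])/6),('wrist',1,155+np.array([107,462])/5)],
     'b':[('scene',0,290+np.array([384,627])/6),('side',0,260+np.array([347,588])/6),('wrist',1,155+np.array([133,457])/5)]}
res={}
for z in (.015,.022,.03):
  for k,O in obs.items():
    def f(x):
        out=[]
        for n,ax,e in O:
            p=np.array([proj(n,[x[0]+x[2]*np.cos(q),x[1]+x[2]*np.sin(q),z],s)[ax] for q in t])
            out+=[p.min()-e[0],p.max()-e[1]]
        return out
    r=least_squares(f,[.51,-.25 ,.045]);res[k]=r.x;print(z,k,r.x,np.round(r.fun,1))
  print((res['a']+res['b'])[:2]/2,np.linalg.norm((res['a']-res['b'])[:2]))
E
```

```text
0.015 a [ 0.506  -0.2029  0.045 ] [-0.5  0.9 -0.9  0.2  0.7 -0.6]
0.015 b [ 0.5187 -0.3066  0.0455] [-0.5  0.5 -0.7  0.5  0.7 -0.7]
[ 0.5123 -0.2548] 0.10445897012728378
0.022 a [ 0.5038 -0.2044  0.0445] [-0.2  0.9 -1.  -0.2  0.7 -0.4]
0.022 b [ 0.5166 -0.3075  0.0451] [-0.2  0.6 -0.9  0.1  0.7 -0.5]
[ 0.5102 -0.256 ] 0.10391903898719101
0.03 a [ 0.5014 -0.2061  0.0439] [ 0.1  1.  -1.1 -0.6  0.5 -0.2]
0.03 b [ 0.5141 -0.3086  0.0447] [ 0.2  0.8 -1.1 -0.3  0.6 -0.3]
[ 0.5078 -0.2574] 0.1033005094953736
```

Several estimates agree with the stencil only about 2–3 mm off. I'm applying that correction and lowering slowly.

>>> step_arm([
  [[0, 0, -0.3], [-0.003, -0.002, 0], 0.0],
  [[0, 0, -0.3], [-0.003, -0.002, 0.008], 0.0],
  [[0, 0, -0.3], [-0.003, -0.002, 0.018], 0.0],
  [[0, 0, -0.3], [-0.003, -0.002, 0.028], 0.0],
  [[0, 0, -0.3], [-0.003, -0.002, 0.035], 0.0],
  [[0, 0, -0.3], [-0.003, -0.002, 0.035], 0.0],
  [[0, 0, -0.3], [-0.003, -0.002, 0.035], 0.0],
])

```text
clock: 8.6
eef_pos: [0.4037, -0.2672, 0.2648]
eef_rot: [[-0.112, 0.994, 0.0], [0.994, 0.112, -0.0], [-0.0, 0.0, -1.0]]
ft_force: [-0.4, 0.3, -1.0]
finger_gap: 0.0208
```

```bash
python3 look.py 6
```

```text
8.6 [ 0.4037 -0.2672  0.2648] [[-0.1123  0.9937  0.    ]
 [ 0.9937  0.1123 -0.    ]
 [-0.      0.     -1.    ]] 0.020846922256713828 [-0.4155  0.3069 -0.9971] 0.00566352377686938
```

View pics/scene6.png

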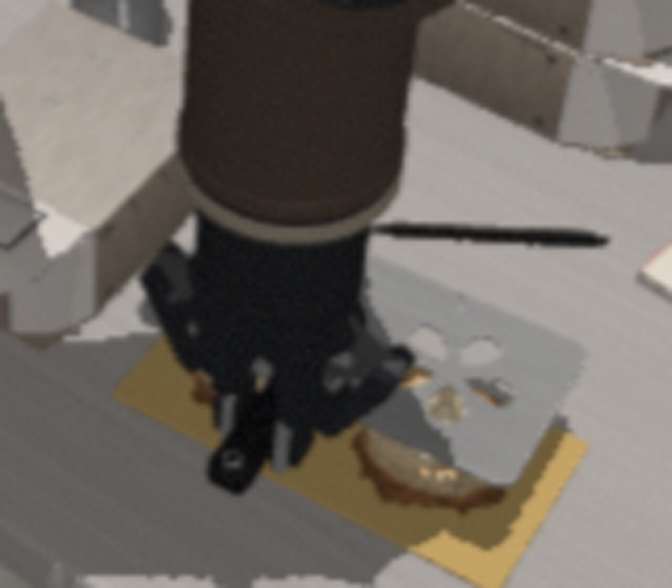

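View pics/side6.png

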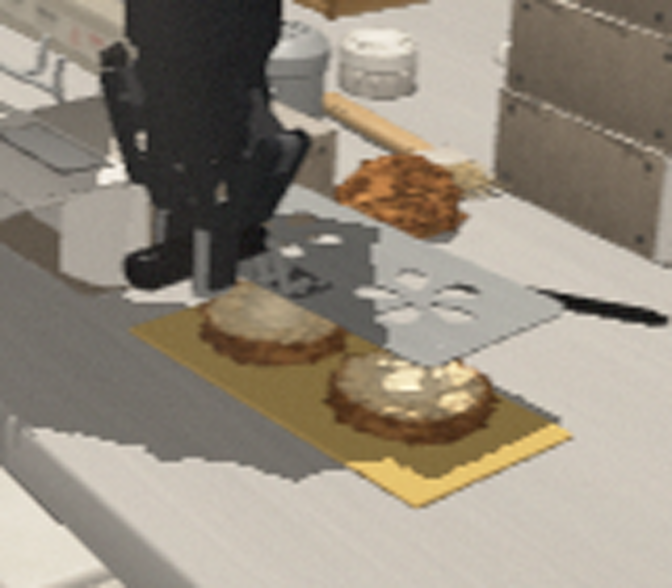

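The sheet is still above both buns and level. I'm lowering the last 15 mm.

>>> step_arm([
  [[0, 0, 0], [0, 0, 0.004], 0.0],
  [[0, 0, 0], [0, 0, 0.009], 0.0],
  [[0, 0, 0], [0, 0, 0.013], 0.0],
  [[0, 0, 0], [0, 0, 0.015], 0.0],
  [[0, 0, 0], [0, 0, 0.015], 0.0],
  [[0, 0, 0], [0, 0, 0.015], 0.0],
  [[0, 0, 0], [0, 0, 0.015], 0.0],
])

```text
clock: 9.62
eef_pos: [0.4037, -0.2672, 0.2498]
eef_rot: [[-0.112, 0.994, 0.0], [0.994, 0.112, -0.0], [-0.0, 0.0, -1.0]]
ft_force: [0.4, 0.9, -1.2]
finger_gap: 0.0204
```

```bash
python3 look.py 7
python3 - <<'E'
from h import *
s=dict(np.load('w7.npz'));R=s['eef_rot'];th=np.arctan2(-R[0,0],R[1,0]);X=np.array([np.cos(th),np.sin(th),0]);Y=np.array([-X[1],X[0],0])
c=s['eef_pos']*[1,1,0]+.108*X+[0,0,s['eef_pos'][2]-.1938]
print('fl',c+.052*Y,'fr',c-.052*Y)
up=np.array([0,0,.0025])
for n,o in [('scene',(270,190)),('side',(240,190))]:
    im=cv2.imread(f'pics/{n}7.png')
    for p,col in [(c-.052*Y+up,(0,0,255)),(c+.052*Y+up,(0,0,255))]+[(c+up+a*.054*X+b*.107*Y,(0,255,0)) for a in(1,-1) for b in(1,-1)]+[((.505,-.2035,.044),(255,0,0)),((.5175,-.307,.044),(255,0,0))]:
        q=(proj(n,p)-o)*4.2;cv2.circle(im,tuple(int(v) for v in q),4,col,1)
    cv2.imwrite(f'pics/{n}7m.png',im)
E
```

```text
9.625 [ 0.4037 -0.2672  0.2498] [[-0.1123  0.9937  0.0001]
 [ 0.9937  0.1123 -0.0001]
 [-0.0001  0.0001 -1.    ]] 0.020424604388354025 [ 0.3959  0.8525 -1.2304] 0.00099936933771343
fl [ 0.5052 -0.2034  0.056 ] fr [ 0.5169 -0.3068  0.056 ]
```

View pics/scene7m.png

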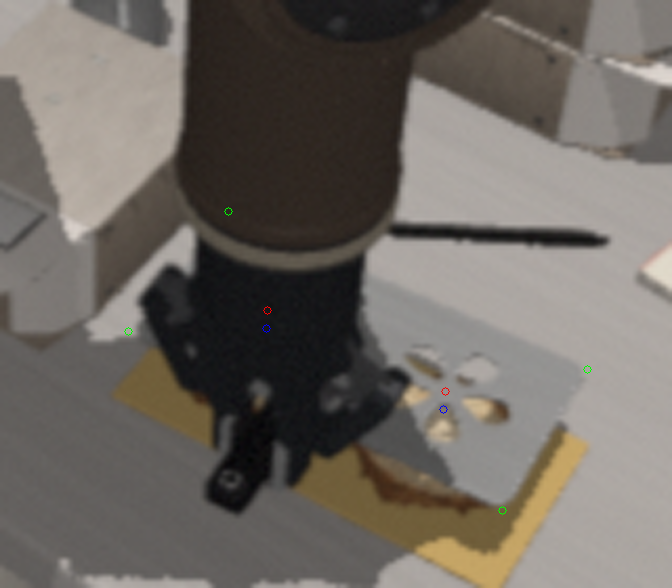

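View pics/side7m.png

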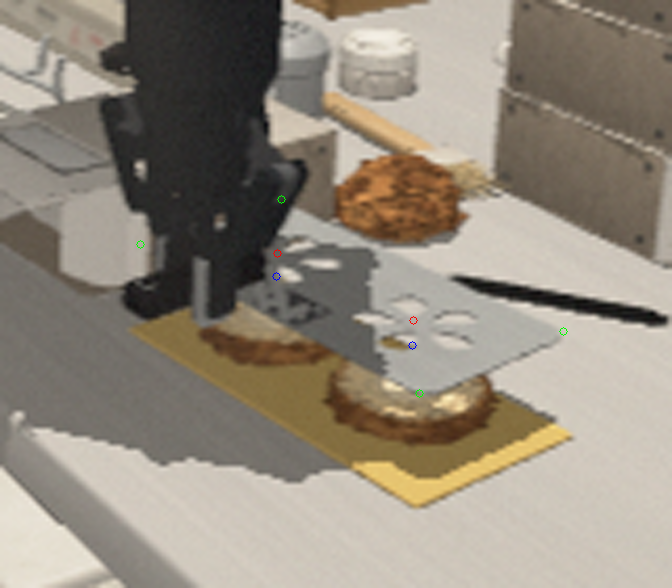

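Run:
```python
from rig import ctrl,get_state
s=get_state();print(s['clock'],s['finger_gap'],abs(s['qvel']).max());print(ctrl.sign_off())
```

```text
9.775 0.020363859711245588 0.0017175956722278744
the job is handed in; nothing more can be done
None
```

I handed the job in at 9.8 s with the stencil held still over the two pastries, one flower above each cream swirl. I gripped it by the handle at 80 N, lifted it straight up out of the stand, and carried it over the carton with its underside about 0.18 m above the table.

**Position:** From the arm's pose, the flower centres are at (0.505, -0.203) and (0.517, -0.307) m. I measured the pastries from the camera pictures at (0.505, -0.2035) and (0.5175, -0.307). In the last pictures, flower_r sat about 1 pixel, or 1–2 mm, from where the arm's pose put it.

**Height and level:** The underside is at about 0.056 m, roughly 12 mm above the tips, and the tool is vertical. Before the last descent the two fixed cameras put flower_r within about 1 mm of its expected height, so the sheet wasn't sagging.

**Contact:** There was no sign of contact in the wrist force or the pictures, and nothing else looked moved.

**Disagreements and gaps:**
- **Swirl tips:** My estimates of the tips varied by up to about 10 mm, with the height I assumed for the point I picked and with the camera. I centred on the pastry outlines instead; these agreed with the board's centre to about 1–2 mm in most views and about 6 mm in the side view.
- **flower_l:** The gripper mostly hid it at the end, so its position is worked out from the arm's pose rather than seen.

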